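# Turn the shunter to the green road

## Task

Turn the model railway turntable by pushing the upright brass studs on its rim with your fingertips, until the yellow nose of the silver shunter points straight down the road that has the green lamp and the deck's rails line up with that road's rails. Let the shunter ride round on the deck without touching it; nothing is to be gripped or lifted, and the other things on the bench stay where they are. Leave the turntable at rest and draw the hand clear.

Things in the scene. Friction and masses are not known exactly. Their poses are not given: they have to be found in the camera images.
- deck: round grey turntable deck, 260 mm across, 10 mm thick, top 22 mm above the bench. It turns either way (several turns) about a vertical axis through its centre; light friction (about 1 N at a stud) stops it soon when let go. Two 3 mm high rails cross it through the centre along its x axis. Origin: centre of its underside, 12 mm above the bench; z up; +x along the rails to the yellow-nose end
- stud (a point): one of the deck's six upright brass studs, half-way up it (37 mm above the bench). Each is 12 mm in diameter and 30 mm high (top 52 mm above the bench), 118 mm from the deck's centre, fixed to the deck. They stand at 30 (this one), 90, 150, 210, 270 and 330 degrees from the deck's x axis, counted anticlockwise from above
- shunter: silver model diesel shunter, loose, about 126 mm long over the buffers, 34 mm wide, 46 mm high (its top 71 mm above the bench), about 250 g, standing on the deck's rails at the deck's centre. Origin at the middle of its underside (25 mm above the bench); +x towards its bright yellow nose, -x towards its cab. Not to be touched
- pit: the fixed concrete-coloured turntable surround, a round kerb 310 mm across and 22 mm high around the deck, with three straight roads (cork strips 46 mm wide and 22 mm high with rails to 25 mm above the bench) running out radially to 245 mm from the centre. Origin at the centre, on the bench; the roads leave at -50, 0 and +50 degrees from its x axis
- green_lamp: green signal lamp, fixed: a round green cap 26 mm across and 12 mm thick on a white post, overall 46 mm high (its top 68 mm above the bench), standing between the rails on the centre line of one of the three roads, 215 mm from the turntable's centre. Origin at the middle of its foot, 22 mm above the bench. Which road has which lamp changes
- red_lamp_1: red signal lamp, fixed: a round red cap 26 mm across and 12 mm thick on a white post, overall 46 mm high (its top 68 mm above the bench), standing between the rails on the centre line of one of the three roads, 215 mm from the turntable's centre. Origin at the middle of its foot, 22 mm above the bench. Which road has which lamp changes
- red_lamp_2: red signal lamp, fixed: a round red cap 26 mm across and 12 mm thick on a white post, overall 46 mm high (its top 68 mm above the bench), standing between the rails on the centre line of one of the three roads, 215 mm from the turntable's centre. Origin at the middle of its foot, 22 mm above the bench. Which road has which lamp changes
- hopper_1: grey plastic ballast hopper wagon, loose bystander, 90 x 39 x 46 mm, origin at the middle of its underside, x along its length
- hopper_2: the other grey plastic ballast hopper wagon, like the first
- pole: wooden telegraph pole, loose bystander, 146 mm high with 50 mm crossbars on a round foot 44 mm across; origin at the middle of its underside
- chimney: terracotta ceramic chimney piece, loose bystander, 40 mm across at the foot, 55 mm high; origin at the middle of its underside
- screwdriver: screwdriver 150 mm long lying on the bench, loose bystander, x along its length
- paint_pot: small paint jar with a blue cap, loose bystander, 34 mm across, 45 mm high; origin at the middle of its underside

How it is judged (in metres and radians):
At the end, for the whole second after the job is handed in: The deck is at rest, its nose-end rails pointing at the green lamp (lamp within 10 mm of the rails' line, about 2.7 degrees); the shunter stands upright on the rails, nose towards that lamp, within 8 mm of the deck's centre and 0.06 rad of its line (y of green_lamp in the frame of deck between -0.01 and 0.01 m and x of green_lamp in the frame of deck above 0.1 m and x of green_lamp in the frame of shunter above 0.1 m and angle between the x axis of shunter and the x axis of deck, either way round below 0.06 rad and horizontal distance between shunter and deck below 0.008 m and angle between shunter's own z axis and vertical below 0.1 rad and angular speed of deck below 0.05 rad/s and linear speed of shunter below 0.02 m/s); the robot touches nothing.
It fails at once if the robot touches the shunter (contact force between any of the arm, the fingers and shunter above 0.3 N).
It fails at once if the shunter is lifted, tipped or pushed out of its place on the deck (height (world z) of shunter above 0.035 m or angle between shunter's own z axis and vertical above 0.2 rad or horizontal distance between shunter and deck above 0.01 m or angle between the x axis of shunter and the x axis of deck, either way round above 0.12 rad).
It fails at once if a loose bystander (hopper, telegraph pole, chimney, paint pot, screwdriver) is moved by more than 10 mm (distance of any of hopper_1, hopper_2, pole, chimney, paint_pot, screwdriver from where it was at the start of the episode above 0.01 m).
It also fails if it takes over 51 s, if anything falls off the work surface, if the arm or the gripper's body presses on something with over 40 N, if the wrist force passes 120 N, or if a joint passes its speed limit or range.

## Robot

A 7-joint arm with a two-finger parallel gripper is mounted at the origin on the work surface. World frame = base frame: x ahead of the robot, y to its left, z up, the work surface at z = 0. Lengths are in m, angles in degrees, forces in N, time in s.
With the tool pointing down it reaches from about 0.425 to 0.875 m from the base axis. Payload 4.7 kg.
Tool frame: the origin (TCP) lies at the very end of the fingers, on their centre line; the grasp point (between the pads) lies 19 mm behind it; z points along the fingers, y is the direction in which the jaws open and shut (so a half turn about z gives the same grasp; the last joint's range is limited). The gripper opens to 87 mm and grips with 3 to 60 N. Pads are 19 mm wide; open, the fingers measure 117 mm over their backs; the gripper's body (75 mm by 190 mm) begins 51 mm behind the grasp point.
Start: joints at [66.469, 18.392, -4.016, 83.108, 1.295, 78.541, -3.26], TCP at [0.268, -0.592, 0.223] pointing down, gripper open.
Joint ranges: [-163.93, 163.93], [-17.29, 119.83], [-79.2, 71.16], [3.27, 140.29], [-89.18, 269.18], [5.43, 117.66], [-154.24, 154.24]. Speed limits (degrees/s): [147.25, 147.25, 180, 180, 180, 180, 180].

## Interface

Orientations are given as [roll, pitch, yaw] about the fixed x, y, z axes, in that order (R = Rz(yaw) Ry(pitch) Rx(roll)).
In Python, from cell import sensors, imaging, ticket gives the robot as it stands.
- The arm moves only by the tool carry_out, never from a script. Its argument "plan" is a list of rows, each an object of numbers: "fingers": the closure, from -1 (fully open) to 1 (shut); "dx", "dy", "dz": the shift along the tool's x, y, z normalised to -1 to 1, where 1 is 0.03 m; "rx", "ry", "rz": the turn, a rotation vector about the tool's x, y, z normalised to -1 to 1, where 1 is 10 degrees. A call has 1 to 12 rows; each row shifts and turns the commanded pose from where the row before left it, along the tool's axes as they then stand; what a row does not reach is not made up. A row lasts 1/8 s, in which the tool goes at most 62.5 mm and 10.7 degrees, less where a joint would pass 70% of its speed; a pose out of reach is approached as far as the arm can. A call with a number of a shift or a turn outside -1 to 1 is refused whole. A call with a gripper value outside its range is refused whole. The fingers move at their own pace and stop on an object; "force" is the grip in N (left out, the last holds). Time passes only in rows, so rows that do not move let the fingers close. It gives the time, the measured TCP pose, the force and the opening at its end, in the units of the state.
- sensors.get_obs(): the state, without advancing time (a new reading comes with each control period).
- imaging.read_camera(name): name is "side" or "top" or "wrist"; returns a dict with "color" (384x512x3 uint8, red, green, blue), "mtx" (3x3 intrinsics, pixels), "dist_coeffs" ([k1, k2, p1, p2, k3] as OpenCV has them; the pictures are not rectified), "extrinsics" (4x4, takes a point from world to camera coordinates); the wrist camera has in their place "tool_from_camera" (4x4, takes a point from camera to tool coordinates, whose origin is the TCP and whose axes are the flange's). Camera axes: x right, y down, z forward; pixel columns grow to the right and rows downward; lengths in m; the calibration is good to about 2 mm. A picture is of the moment at which its call begins: read the wrist's pose just before it. There is no depth.
- ticket.sign_off(): hands the job in, once; it reports no verdict.
The state is a dict: "time_s": time; "qpos": joint angles; "joint_velocities": joint speeds; "effort": joint torques, N m; "tool_pos": TCP position; "tool_rot": TCP orientation; "force": force on the tool from outside, world axes, zero at the start; "wrist_torque": the same for the moment, N m; "grip_width": finger opening in m.
Only numpy, scipy, OpenCV 4.12 (cv2) and the standard library are available. Lean on these libraries where they do the work, as an engineer would, in place of code of your own. Each camera call takes 0.05 s, during which the arm holds its last target.

## Working session

There is one attempt and no reset: what is moved stays moved. The work goes in short steps, Python scripts to look and compute and a tool call to move; the robot and the scene stay as the last step left them, time stands still between calls to the robot, and variables do not carry over. Pictures are saved under pics/ and viewed, and the job is handed in when it is done.

Besides the shell and the picture viewer there is one more tool, called after ">>>" as name(argument=value, ...) on one line, values as JSON. carry_out: Moves the arm, as the interface text tells. Scaled input: -1 to 1 covers 0.03 m each way for a shift and 10 degrees each way for a turn. Its arguments: {"type":"object","properties":{"plan":{"type":"array"},"force":{"type":"number"}},"required":["plan"]}

```bash
mkdir -p pics; ls; python3 - <<'E'
from cell import sensors, imaging
import cv2
print(sensors.get_obs())
for n in ['top','side']:
    r=imaging.read_camera(n); cv2.imwrite(f'pics/{n}0.png',r['color'][:,:,::-1])
    print(n,r['mtx'],r['dist_coeffs'],r['extrinsics'])
E
```

```text
pics
{'time_s': 0.0, 'qpos': array([66.46946355, 18.43985166, -4.01565532, 83.17572164,  1.29517048,
       78.53923604, -3.26202001]), 'joint_velocities': array([ 0.02779474,  0.08871897, -0.09873657, -0.08546215,  0.01301644,
        0.04589332, -0.0156131 ]), 'effort': array([ 4.46365621e-04, -4.91286278e+01, -4.03846074e-01, -3.12530708e+01,
       -6.39531109e-02,  4.38610185e-02,  1.86804737e-04]), 'tool_pos': array([ 0.26760799, -0.5917508 ,  0.22144536]), 'tool_rot': array([-1.79890443e+02,  5.83822613e-03,  2.43384414e+01]), 'force': array([0.47405041, 0.08800795, 0.86196786]), 'wrist_torque': array([ 0.01454355, -0.01608964,  0.00052367]), 'grip_width': 0.08709614002956308}
top [[470.73865451   0.         251.88226139]
 [  0.         470.73865451 194.50672322]
 [  0.           0.           1.        ]] [-0.08810291  0.          0.          0.          0.        ] [[-0.01139284 -0.99966978 -0.02303323  0.03918792]
 [-0.99410528  0.01380715 -0.1075363   0.53328293]
 [ 0.10781881  0.02167232 -0.99393431  1.32919473]
 [ 0.          0.          0.          1.        ]]
side [[445.57449309   0.         245.21684503]
 [  0.         445.57449309 197.53235274]
 [  0.           0.           1.        ]] [0.05517022 0.         0.         0.         0.        ] [[ 0.96057969 -0.27795509  0.00525536 -0.52967086]
 [-0.13567283 -0.48520145 -0.86381273  0.12091788]
 [ 0.24265106  0.82904796 -0.50378561  1.1585627 ]
 [ 0.          0.          0.          1.        ]]
```

View pics/top0.png

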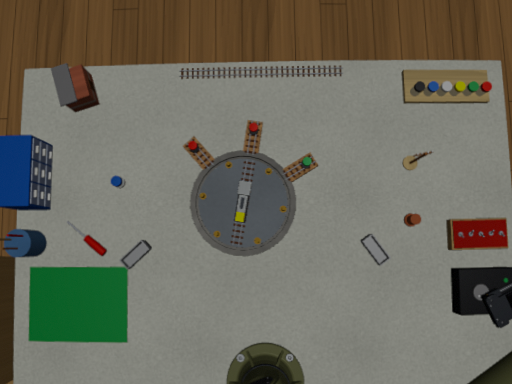

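View pics/side0.png

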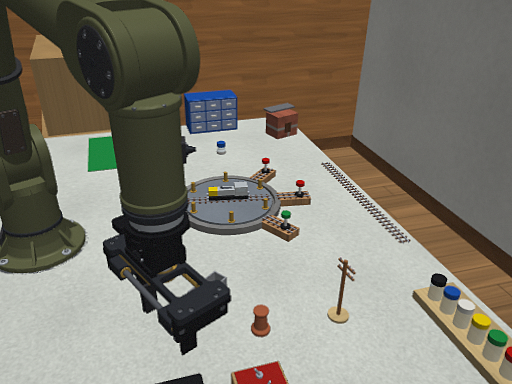

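The top view shows the deck at about (243,203), the yellow nose pointing down the image at (240,216), and the green lamp at upper right (307,162). The red lamps are at (193,146) and (253,128). Next I'll measure positions.

```bash
cat > h.py <<'E'
import numpy as np, cv2
from cell import sensors, imaging
def ray(r,uv,z):
    K=r['mtx'];E=r['extrinsics'];p=cv2.undistortPoints(np.array([[uv]],float),K,r['dist_coeffs'])[0,0]
    R=E[:3,:3];o=-R.T@E[:3,3];d=R.T@np.array([p[0],p[1],1]);return (o+d*(z-o[2])/d[2])
def blobs(r,lo,hi,amin=4):
    h=cv2.cvtColor(r['color'],cv2.COLOR_RGB2HSV);m=cv2.inRange(h,np.array(lo),np.array(hi))
    n,l,s,c=cv2.connectedComponentsWithStats(m)
    return [(c[i],s[i,4]) for i in range(1,n) if s[i,4]>=amin]
def measure(r,show=True):
    out={}
    g=[b for b in blobs(r,(45,100,60),(80,255,255)) if 180<b[0][0]<330 and 100<b[0][1]<260]
    rd=[b for b in blobs(r,(0,180,100),(8,255,255))+blobs(r,(172,180,100),(180,255,255)) if 180<b[0][0]<330 and 100<b[0][1]<260]
    st=[b for b in blobs(r,(15,90,60),(35,255,255),3) if 180<b[0][0]<310 and 140<b[0][1]<265]
    for nm,bl,z in (('green',g,.064),('red',rd,.064),('yel',st,.047)):
        for c,a in bl:
            print(nm,c.round(1),a,ray(r,c,z).round(4))
E
python3 - <<'E'
from h import *
r=imaging.read_camera('top'); measure(r)
c=r['color'][110:270,170:330]; cv2.imwrite('pics/z0.png',cv2.resize(c,(600,600),interpolation=cv2.INTER_CUBIC)[:,:,::-1])
E
```

```text
green [306.7 160.8] 64 [ 0.6236 -0.1246  0.064 ]
red [253.  126.6] 57 [0.7254 0.0262 0.064 ]
red [192.1 144.5] 58 [0.6761 0.2009 0.064 ]
yel [203.1 149. ] 81 [0.6661 0.1716 0.047 ]
yel [251.4 143.1] 11 [0.681  0.0319 0.047 ]
yel [194.2 156.9] 84 [0.6434 0.1975 0.047 ]
yel [250.5 149. ] 12 [0.6637 0.0345 0.047 ]
yel [198.9 153.1] 14 [0.6541 0.1836 0.047 ]
yel [296.  162.2] 82 [ 0.6232 -0.0954  0.047 ]
yel [203.1 157.7] 12 [0.6406 0.1716 0.047 ]
yel [206.8 161.8] 11 [0.6283 0.1608 0.047 ]
yel [228.2 164.2] 35 [0.6203 0.0992 0.047 ]
yel [303.6 171.7] 110 [ 0.5953 -0.1165  0.047 ]
yel [299.1 167.3] 12 [ 0.6082 -0.104   0.047 ]
yel [268.1 170.8] 38 [ 0.5993 -0.0152  0.047 ]
yel [293.6 170.4] 13 [ 0.5995 -0.0881  0.047 ]
yel [288.8 173.4] 12 [ 0.591 -0.074  0.047]
yel [202.5 195.7] 35 [0.5304 0.1732 0.047 ]
yel [282.8 208.6] 35 [ 0.4905 -0.0551  0.047 ]
yel [239.5 216.5] 92 [0.4697 0.0679 0.047 ]
yel [216.6 233.7] 34 [0.4217 0.1332 0.047 ]
yel [257.  240.3] 40 [0.4017 0.0192 0.047 ]
```

View pics/z0.png

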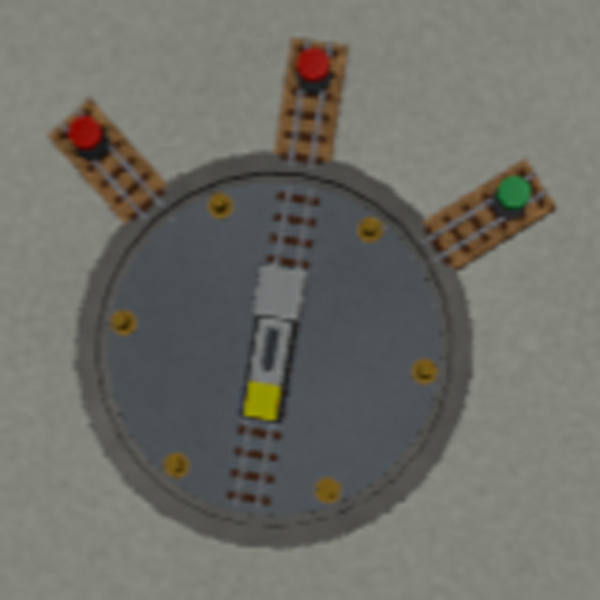

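Deck centre is about (0.511, 0.059), the nose is at about 170°, and the green lamp is at −58.4°. That needs about +131.5° anticlockwise. I'll push the stud now at −40° with closed fingers along the arc on the far side. First I'll travel there at height.

>>> carry_out(plan=[{"fingers": 1,"dx": 0.99,"dy": -0.74},{"fingers": 1,"dx": 0.99,"dy": -0.74},{"fingers": 1,"dx": 0.99,"dy": -0.74},{"fingers": 1,"dx": 0.99,"dy": -0.74},{"fingers": 1,"dx": 0.99,"dy": -0.74},{"fingers": 1,"dx": 0.99,"dy": -0.74},{"fingers": 1,"dx": 0.99,"dy": -0.74},{"fingers": 1,"dx": 0.99,"dy": -0.74},{"fingers": 1,"dx": 0.99,"dy": -0.74},{"fingers": 1,"dx": 0.99,"dy": -0.74},{"fingers": 1,"dx": 0.99,"dy": -0.74},{"fingers": 1,"dx": 0.99,"dy": -0.74}])

```text
validation failed for argument at $.pl...
```

>>> carry_out(plan=[{"fingers": 1,"dx": 0.99,"dy": -0.74},{"fingers": 1,"dx": 0.99,"dy": -0.74},{"fingers": 1,"dx": 0.99,"dy": -0.74},{"fingers": 1,"dx": 0.99,"dy": -0.74},{"fingers": 1,"dx": 0.99,"dy": -0.74},{"fingers": 1,"rz": -0.8},{"fingers": 1},{"fingers": 1}])

```text
validation failed for argument at $.pl...
```

>>> carry_out(plan=[{"fingers": 1,"dx": 0.99,"dy": -0.74,"dz": 0,"rx": 0,"ry": 0,"rz": 0}])

```text
time_s: 0.28
tool_pos: [0.2829, -0.5615, 0.2215]
tool_rot: [-180.0, 0.1, 24.0]
force: [-0.2, 0.2, -0.1]
grip_width: 0.0828
```

>>> carry_out(plan=[{"fingers": 1,"dx": 0.99,"dy": -0.74,"dz": 0,"rx": 0,"ry": 0,"rz": 0},{"fingers": 1,"dx": 0.99,"dy": -0.74,"dz": 0,"rx": 0,"ry": 0,"rz": 0},{"fingers": 1,"dx": 0.99,"dy": -0.74,"dz": 0,"rx": 0,"ry": 0,"rz": 0},{"fingers": 1,"dx": 0.99,"dy": -0.74,"dz": 0,"rx": 0,"ry": 0,"rz": 0},{"fingers": 1,"dx": 0.99,"dy": -0.74,"dz": 0,"rx": 0,"ry": 0,"rz": 0},{"fingers": 1,"dx": 0.99,"dy": -0.74,"dz": 0,"rx": 0,"ry": 0,"rz": 0},{"fingers": 1,"dx": 0.99,"dy": -0.74,"dz": 0,"rx": 0,"ry": 0,"rz": 0},{"fingers": 1,"dx": 0.99,"dy": -0.74,"dz": 0,"rx": 0,"ry": 0,"rz": 0},{"fingers": 1,"dx": 0.99,"dy": -0.74,"dz": 0,"rx": 0,"ry": 0,"rz": 0},{"fingers": 1,"dx": 0.99,"dy": -0.74,"dz": 0,"rx": 0,"ry": 0,"rz": 0},{"fingers": 1,"dx": 0.99,"dy": -0.74,"dz": 0,"rx": 0,"ry": 0,"rz": 0},{"fingers": 1,"dx": 0.99,"dy": -0.74,"dz": 0,"rx": 0,"ry": 0,"rz": 0}])

```text
time_s: 1.78
tool_pos: [0.501, -0.1691, 0.2224]
tool_rot: [180.0, 0.0, 24.3]
force: [0.1, -0.3, -1.1]
grip_width: 0.0004
```

>>> carry_out(plan=[{"fingers": 1,"dx": 0.99,"dy": -0.74,"dz": 0,"rx": 0,"ry": 0,"rz": 0},{"fingers": 1,"dx": 0.99,"dy": -0.74,"dz": 0,"rx": 0,"ry": 0,"rz": 0},{"fingers": 1,"dx": 0.99,"dy": -0.74,"dz": 0,"rx": 0,"ry": 0,"rz": 0},{"fingers": 1,"dx": 0.99,"dy": -0.74,"dz": 0,"rx": 0,"ry": 0,"rz": 0},{"fingers": 1,"dx": 0,"dy": 0,"dz": 0,"rx": 0,"ry": 0,"rz": -0.8},{"fingers": 1,"dx": 0,"dy": 0,"dz": 0,"rx": 0,"ry": 0,"rz": 0}])

```text
time_s: 2.52
tool_pos: [0.5722, -0.04, 0.2221]
tool_rot: [-180.0, 0.0, 32.3]
force: [-0.7, 1.0, -0.4]
grip_width: 0.0002
```

>>> carry_out(plan=[{"fingers": 1,"dx": 0,"dy": 0,"dz": 1,"rx": 0,"ry": 0,"rz": 0},{"fingers": 1,"dx": 0,"dy": 0,"dz": 1,"rx": 0,"ry": 0,"rz": 0},{"fingers": 1,"dx": 0,"dy": 0,"dz": 1,"rx": 0,"ry": 0,"rz": 0},{"fingers": 1,"dx": 0,"dy": 0,"dz": 1,"rx": 0,"ry": 0,"rz": 0},{"fingers": 1,"dx": 0,"dy": 0,"dz": 0.7,"rx": 0,"ry": 0,"rz": 0},{"fingers": 1,"dx": 0,"dy": 0,"dz": 0.7,"rx": 0,"ry": 0,"rz": 0},{"fingers": 1,"dx": 0,"dy": 0,"dz": 0.6,"rx": 0,"ry": 0,"rz": 0},{"fingers": 1,"dx": 0,"dy": 0,"dz": 0,"rx": 0,"ry": 0,"rz": 0}])

```text
time_s: 3.52
tool_pos: [0.571, -0.0408, 0.0411]
tool_rot: [-179.9, 0.1, 32.2]
force: [-1.0, -0.4, -0.2]
grip_width: 0.0005
```

```bash
python3 - <<'E'
from h import *
for n in ('side','top'):
    r=imaging.read_camera(n); c=r['color'][110:270,150:330]; cv2.imwrite(f'pics/{n}1.png',cv2.resize(c,(675,600),interpolation=cv2.INTER_CUBIC)[:,:,::-1])
E
```

```text
(no output)
```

View pics/side1.png

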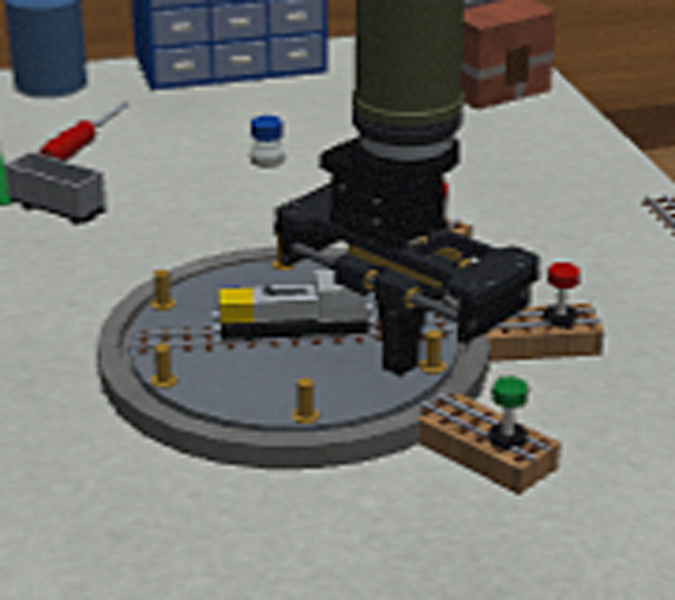

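View pics/top1.png

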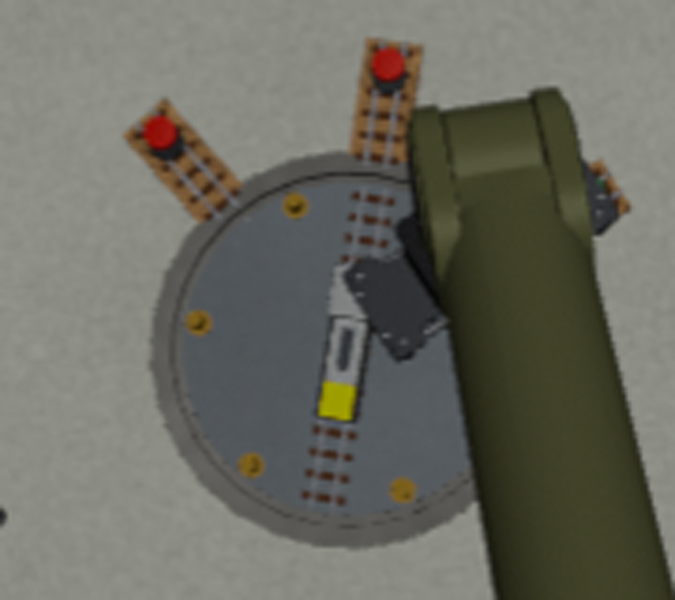

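The side view shows the closed fingertips between the deck studs, just behind the −40° stud at about (433,350) in the crop, with the gripper body clear above the shunter. Next I'll push along the arc at 5° per row.

>>> carry_out(plan=[{"fingers": 1,"dx": 0.34,"dy": -0.01,"dz": 0,"rx": 0,"ry": 0,"rz": -0.48},{"fingers": 1,"dx": 0.34,"dy": -0.01,"dz": 0,"rx": 0,"ry": 0,"rz": -0.48},{"fingers": 1,"dx": 0.34,"dy": -0.01,"dz": 0,"rx": 0,"ry": 0,"rz": -0.48},{"fingers": 1,"dx": 0.34,"dy": -0.01,"dz": 0,"rx": 0,"ry": 0,"rz": -0.48},{"fingers": 1,"dx": 0.34,"dy": -0.01,"dz": 0,"rx": 0,"ry": 0,"rz": -0.5},{"fingers": 1,"dx": 0.34,"dy": -0.01,"dz": 0,"rx": 0,"ry": 0,"rz": -0.5},{"fingers": 1,"dx": 0.34,"dy": -0.01,"dz": 0,"rx": 0,"ry": 0,"rz": -0.5},{"fingers": 1,"dx": 0.34,"dy": -0.01,"dz": 0,"rx": 0,"ry": 0,"rz": -0.5}])

```text
time_s: 4.62
tool_pos: [0.6234, 0.0213, 0.0437]
tool_rot: [179.9, 0.1, 71.6]
force: [-1.5, -1.2, 0.2]
grip_width: 0.0007
```

>>> carry_out(plan=[{"fingers": 1,"dx": 0.34,"dy": -0.015,"dz": 0.01,"rx": 0,"ry": 0,"rz": -0.5},{"fingers": 1,"dx": 0.34,"dy": -0.015,"dz": 0.01,"rx": 0,"ry": 0,"rz": -0.5},{"fingers": 1,"dx": 0.34,"dy": -0.015,"dz": 0.01,"rx": 0,"ry": 0,"rz": -0.5},{"fingers": 1,"dx": 0.34,"dy": -0.015,"dz": 0.01,"rx": 0,"ry": 0,"rz": -0.5},{"fingers": 1,"dx": 0.34,"dy": -0.015,"dz": 0.01,"rx": 0,"ry": 0,"rz": -0.5},{"fingers": 1,"dx": 0.34,"dy": -0.015,"dz": 0.01,"rx": 0,"ry": 0,"rz": -0.5},{"fingers": 1,"dx": 0.34,"dy": -0.015,"dz": 0.01,"rx": 0,"ry": 0,"rz": -0.5},{"fingers": 1,"dx": 0.34,"dy": -0.015,"dz": 0.01,"rx": 0,"ry": 0,"rz": -0.5}])

```text
time_s: 5.62
tool_pos: [0.622, 0.1012, 0.0416]
tool_rot: [179.9, 0.1, 111.6]
force: [0.5, -1.2, 1.0]
grip_width: 0.0003
```

```bash
python3 - <<'E'
from h import *
for n in ('side','top'):
    r=imaging.read_camera(n); c=r['color'][110:270,150:330]; cv2.imwrite(f'pics/{n}2.png',cv2.resize(c,(675,600),interpolation=cv2.INTER_CUBIC)[:,:,::-1])
E
```

```text
(no output)
```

View pics/side2.png

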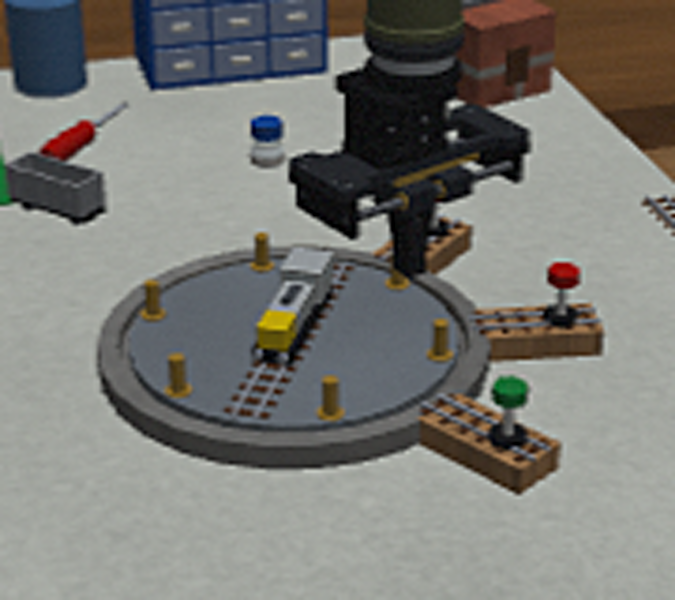

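View pics/top2.png

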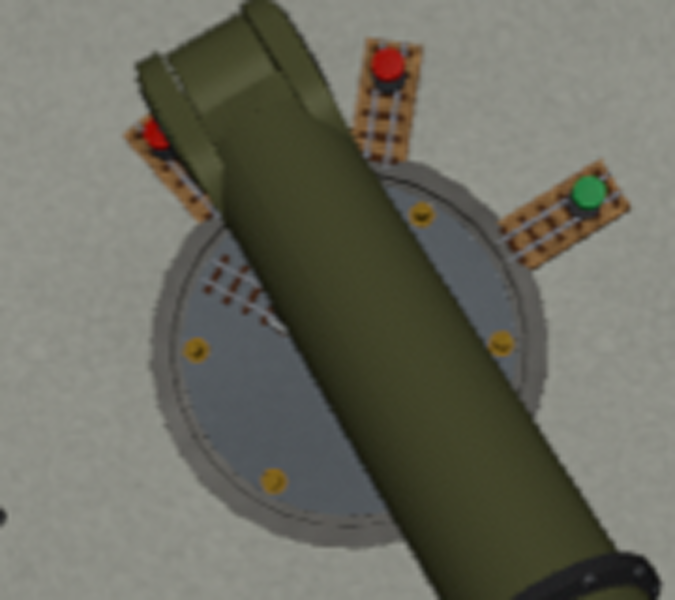

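The side view shows the shunter riding round on the deck, nose now toward the camera, and the fingertips still behind their stud. I'll continue 54° and slow down near the end.

>>> carry_out(plan=[{"fingers": 1,"dx": 0.34,"dy": -0.015,"dz": 0.01,"rx": 0,"ry": 0,"rz": -0.5},{"fingers": 1,"dx": 0.34,"dy": -0.015,"dz": 0.01,"rx": 0,"ry": 0,"rz": -0.5},{"fingers": 1,"dx": 0.34,"dy": -0.015,"dz": 0.01,"rx": 0,"ry": 0,"rz": -0.5},{"fingers": 1,"dx": 0.34,"dy": -0.015,"dz": 0.01,"rx": 0,"ry": 0,"rz": -0.5},{"fingers": 1,"dx": 0.34,"dy": -0.015,"dz": 0,"rx": 0,"ry": 0,"rz": -0.5},{"fingers": 1,"dx": 0.34,"dy": -0.015,"dz": 0,"rx": 0,"ry": 0,"rz": -0.5},{"fingers": 1,"dx": 0.34,"dy": -0.015,"dz": 0,"rx": 0,"ry": 0,"rz": -0.5},{"fingers": 1,"dx": 0.34,"dy": -0.015,"dz": 0,"rx": 0,"ry": 0,"rz": -0.5},{"fingers": 1,"dx": 0.34,"dy": -0.015,"dz": 0,"rx": 0,"ry": 0,"rz": -0.5},{"fingers": 1,"dx": 0.34,"dy": -0.015,"dz": 0,"rx": 0,"ry": 0,"rz": -0.5},{"fingers": 1,"dx": 0.2,"dy": -0.005,"dz": 0,"rx": 0,"ry": 0,"rz": -0.3},{"fingers": 1,"dx": 0.07,"dy": 0,"dz": 0,"rx": 0,"ry": 0,"rz": -0.1}])

```text
time_s: 7.22
tool_pos: [0.5419, 0.1716, 0.0396]
tool_rot: [-180.0, 0.1, 165.4]
force: [0.8, -0.9, 1.3]
grip_width: 0.0003
```

```bash
cat >> h.py <<'E'
C=np.array([.5107,.0591])
def deck(r):
    st=[b for b in blobs(r,(15,90,60),(35,255,255),15) if 180<b[0][0]<310 and 140<b[0][1]<265]
    A=[]
    for c,a in st:
        p=ray(r,c,.047)[:2]-C; rr=np.hypot(*p)
        if .108<rr<.127 and a<60:
            t=np.degrees(np.arctan2(p[1],p[0])); A.append((t-30)%60); print(c.round(1),a,rr.round(4),round(t,1),round((t-30)%60,2))
        elif rr<.1: print('nose?',c.round(1),a,np.degrees(np.arctan2(p[1],p[0])).round(1))
    print('deck mod60 mean',np.mean(A),'target',(-58.4)%60)
E
python3 - <<'E'
from h import *
print(sensors.get_obs()['tool_pos'],sensors.get_obs()['tool_rot'])
r=imaging.read_camera('top'); deck(r); c=r['color'][110:270,150:330]; cv2.imwrite(f'pics/top3.png',cv2.resize(c,(675,600),interpolation=cv2.INTER_CUBIC)[:,:,::-1])
E
```

```text
[0.54187459 0.17159026 0.03958972] [-1.79986374e+02  1.05082472e-01  1.65429136e+02]
nose? [226.8 220.2] 4340 138.7
[226.1 165.3] 37 0.116 23.4 53.38
[266.2 169.2] 37 0.116 -36.5 53.51
nose? [256.4 194.6] 89 -62.6
[283.1 206.1] 39 0.1161 -96.6 53.43
deck mod60 mean 53.43878612182698 target 1.6000000000000014
```

View pics/top3.png

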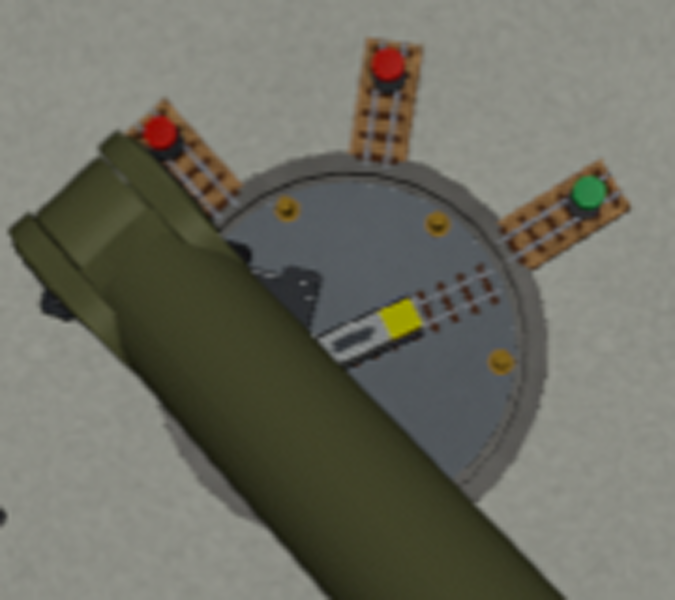

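The deck is at −66.5° against a target of −58.4°, with the nose the right way round. I'll nudge about 8° slowly.

>>> carry_out(plan=[{"fingers": 1,"dx": 0.1,"dy": 0,"dz": 0,"rx": 0,"ry": 0,"rz": -0.15},{"fingers": 1,"dx": 0.1,"dy": 0,"dz": 0,"rx": 0,"ry": 0,"rz": -0.15},{"fingers": 1,"dx": 0.1,"dy": 0,"dz": 0,"rx": 0,"ry": 0,"rz": -0.15},{"fingers": 1,"dx": 0.1,"dy": 0,"dz": 0,"rx": 0,"ry": 0,"rz": -0.15},{"fingers": 1,"dx": 0.08,"dy": 0,"dz": 0,"rx": 0,"ry": 0,"rz": -0.12},{"fingers": 1,"dx": 0.06,"dy": 0,"dz": 0,"rx": 0,"ry": 0,"rz": -0.09},{"fingers": 1,"dx": 0,"dy": 0,"dz": 0,"rx": 0,"ry": 0,"rz": 0},{"fingers": 1,"dx": 0,"dy": 0,"dz": 0,"rx": 0,"ry": 0,"rz": 0}])

```text
time_s: 8.28
tool_pos: [0.5248, 0.1756, 0.0388]
tool_rot: [180.0, -0.0, 173.6]
force: [-0.2, 0.2, 0.5]
grip_width: 0.0002
```

```bash
python3 - <<'E'
from h import *
r=imaging.read_camera('top'); deck(r)
E
```

```text
nose? [226.2 227.2] 4317 146.6
[261. 166.] 36 0.1164 -27.7 2.28
[220.7 168.2] 37 0.1162 32.1 2.09
nose? [255.2 192.4] 90 -53.6
[283.2 200. ] 39 0.1158 -87.9 2.07
[265.2 236. ] 32 0.1158 -146.9 3.05
deck mod60 mean 2.3716506157683366 target 1.6000000000000014
```

Deck is at about −57.9°, within 1° of target. I'll back off the stud, lift and move aside, then measure with a clear view.

>>> carry_out(plan=[{"fingers": 1,"dx": -0.4,"dy": 0,"dz": 0,"rx": 0,"ry": 0,"rz": 0},{"fingers": 1,"dx": -0.3,"dy": 0,"dz": 0,"rx": 0,"ry": 0,"rz": 0},{"fingers": 1,"dx": 0,"dy": 0,"dz": -1,"rx": 0,"ry": 0,"rz": 0},{"fingers": 1,"dx": 0,"dy": 0,"dz": -1,"rx": 0,"ry": 0,"rz": 0},{"fingers": 1,"dx": 0,"dy": 0,"dz": -1,"rx": 0,"ry": 0,"rz": 0},{"fingers": 1,"dx": 0,"dy": 0,"dz": -1,"rx": 0,"ry": 0,"rz": 0},{"fingers": 1,"dx": 0,"dy": 0,"dz": -1,"rx": 0,"ry": 0,"rz": 0},{"fingers": 1,"dx": 0,"dy": 0,"dz": -1,"rx": 0,"ry": 0,"rz": 0},{"fingers": 1,"dx": 0,"dy": 1,"dz": 0,"rx": 0,"ry": 0,"rz": 0},{"fingers": 1,"dx": 0,"dy": 1,"dz": 0,"rx": 0,"ry": 0,"rz": 0},{"fingers": 1,"dx": 0,"dy": 1,"dz": 0,"rx": 0,"ry": 0,"rz": 0},{"fingers": 1,"dx": 0,"dy": 1,"dz": 0,"rx": 0,"ry": 0,"rz": 0}])

```text
time_s: 9.82
tool_pos: [0.5601, 0.2931, 0.2188]
tool_rot: [180.0, -0.0, 173.6]
force: [0.0, -1.0, 0.2]
grip_width: 0.0003
```

>>> carry_out(plan=[{"fingers": 1,"dx": 0,"dy": 1,"dz": 0,"rx": 0,"ry": 0,"rz": 0},{"fingers": 1,"dx": 0,"dy": 1,"dz": 0,"rx": 0,"ry": 0,"rz": 0},{"fingers": 1,"dx": 0,"dy": 1,"dz": 0,"rx": 0,"ry": 0,"rz": 0},{"fingers": 1,"dx": 0,"dy": 1,"dz": 0,"rx": 0,"ry": 0,"rz": 0},{"fingers": 1,"dx": 0,"dy": 1,"dz": 0,"rx": 0,"ry": 0,"rz": 0},{"fingers": 1,"dx": 0,"dy": 0,"dz": 0,"rx": 0,"ry": 0,"rz": 0}])

```text
time_s: 10.58
tool_pos: [0.5746, 0.4443, 0.218]
tool_rot: [179.9, -0.1, 173.8]
force: [-0.8, 0.0, -0.3]
grip_width: 0.0002
```

```bash
python3 - <<'E'
from h import *
r=imaging.read_camera('top'); deck(r);measure(r); c=r['color'][110:270,150:330]; cv2.imwrite(f'pics/top4.png',cv2.resize(c,(675,600),interpolation=cv2.INTER_CUBIC)[:,:,::-1])
r=imaging.read_camera('side'); cv2.imwrite(f'pics/side4.png',r['color'][:,:,::-1])
E
```

```text
[261. 166.] 37 0.1163 -27.7 2.26
[220.7 168.2] 37 0.1162 32.1 2.09
nose? [255.3 192.4] 91 -53.8
[283.2 200. ] 39 0.1158 -87.9 2.07
[202. 204.] 37 0.1156 92.1 2.05
[264.8 236.3] 38 0.1161 -147.6 2.39
[223.6 238.8] 40 0.1169 152.4 2.39
deck mod60 mean 2.2083131023904117 target 1.6000000000000014
green [306.6 160.9] 66 [ 0.6234 -0.1244  0.064 ]
red [253.  126.6] 58 [0.7254 0.0264 0.064 ]
red [192.2 144.7] 59 [0.6755 0.2008 0.064 ]
yel [203.4 149.3] 79 [0.6653 0.1708 0.047 ]
yel [251.5 143. ] 12 [0.6813 0.0315 0.047 ]
yel [194.4 157. ] 82 [0.6429 0.1968 0.047 ]
yel [250.5 149. ] 12 [0.6637 0.0345 0.047 ]
yel [198.9 153.1] 14 [0.6543 0.1838 0.047 ]
yel [295.9 162.2] 82 [ 0.6231 -0.0953  0.047 ]
yel [203.1 157.7] 12 [0.6406 0.1716 0.047 ]
yel [206.7 162.2] 12 [0.627  0.1612 0.047 ]
yel [261. 166.] 37 [0.6136 0.005  0.047 ]
yel [303.6 171.7] 111 [ 0.5954 -0.1167  0.047 ]
yel [220.7 168.2] 37 [0.6091 0.1208 0.047 ]
yel [298.8 167.2] 14 [ 0.6085 -0.1031  0.047 ]
yel [293.8 170.4] 12 [ 0.5994 -0.0885  0.047 ]
yel [288.6 173.4] 13 [ 0.5911 -0.0737  0.047 ]
yel [255.3 192.4] 91 [0.5376 0.0223 0.047 ]
yel [283.2 200. ] 39 [ 0.5149 -0.0566  0.047 ]
yel [202. 204.] 37 [0.5066 0.1746 0.047 ]
yel [264.8 236.3] 38 [ 0.4127 -0.0031  0.047 ]
yel [223.6 238.8] 40 [0.4071 0.1133 0.047 ]
```

View pics/top4.png

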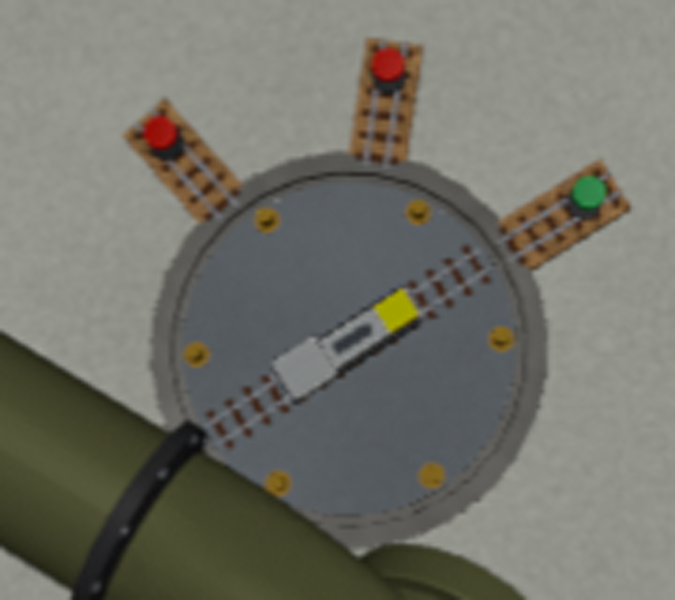

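View pics/side4.png

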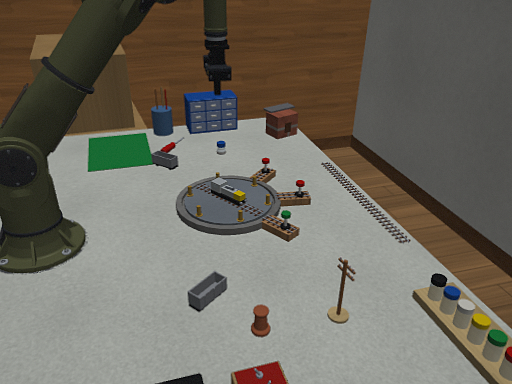

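The top crop shows the nose toward the green lamp at (589,192) and the deck rails running into the green road. The side view shows the hand clear and the bystanders in place. One independent check remains: fitting the brown sleepers.

```bash
python3 - <<'E'
from h import *
r=imaging.read_camera('top'); h=cv2.cvtColor(r['color'],cv2.COLOR_RGB2HSV)
m=((h[...,0]<14)|(h[...,0]>172))&(h[...,1]>90)&(h[...,2]<130)
v,u=np.nonzero(m); P=np.array([ray(r,(a,b),.023)[:2] for a,b in zip(u,v) if 180<a<330 and 110<b<265]); 
# deck centre from kerb-independent stud mean, parallax-free enough
d=P-C; R=np.hypot(*d.T)
a=np.degrees(np.arctan2(d[:,1],d[:,0]))
D=P[(R<.128)]; vx,vy,x0,y0=cv2.fitLine(D.astype(np.float32),cv2.DIST_HUBER,0,.001,.001).ravel()
if vx<0: vx,vy=-vx,-vy
print('deck',len(D),np.degrees(np.arctan2(vy,vx)),(x0,y0))
for t in (-58,-8,41):
    s=(R>.16)&(R<.25)&(abs(a-t)<8); print(t,s.sum(),a[s].mean())
L=np.array([.6234,-.1244]); print('lamp offset from rail line mm',1000*(vx*(L[1]-y0)-vy*(L[0]-x0)))
s=sensors.get_obs(); print(s['time_s'],s['joint_velocities'].round(2))
E
```

```text
deck 42 -57.62842 (np.float32(0.4814762), np.float32(0.10938388))
-58 29 -59.084342205555984
-8 57 -8.450323524318627
41 49 40.591459623337315
lamp offset from rail line mm -5.301787202835806
10.725 [ 1.06 -0.64  0.14  0.35 -0.05 -0.17 -0.08]
```

```bash
python3 -c "
from cell import ticket; print(ticket.sign_off())"
```

```text
the job is handed in; nothing more can be done
None
```

I turned the deck about 132° anticlockwise by pushing one stud with the closed fingertips. I then backed off, lifted the hand clear and handed the job in at about 10.7 s.

Last checks, from the clear top and side views:
- **Alignment:** The studs put the deck at −57.8°, against −58.4° to the green lamp. Two rougher checks disagreed a little: the lamp and road angles gave a target of −58.4° to −59.4°, and a line fitted to the deck's sleepers put the lamp about 5 mm off it. So the deck is 0.6° to 1.5° too far anticlockwise, about 2–5 mm at the lamp and inside the 10 mm limit. I left it there rather than nudge it back.
- **Shunter:** It looks upright on the rails, nose toward the green lamp. I did not measure its offset or angle on the deck separately.
- **Everything else:** By eye in the side view the bystanders had not moved. I did not measure their positions. The hand was clear of everything, and the studs read the same before and after I withdrew.

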